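# Sweep the offcuts into the scrap scoop

## Robot

A 6-joint arm with a two-finger parallel gripper is mounted at the origin on a cart in front of the work surface, level with it; the furniture and walls round the work are solid. World frame = base frame: x ahead of the robot, y to its left, z up, the work surface at z = 0. Lengths are in m, angles in rad, forces in N, time in s.
With the tool pointing down it reaches from about 0.35 to 1 m from the base axis. Payload 7.1 kg.
Tool frame: the origin (TCP) lies at the very end of the fingers, on their centre line; the grasp point (between the pads) lies 19 mm behind it (robot.hold_point_z is the distance from the TCP to the grasp point, in m); z points along the fingers, y is the line along which they close (so a half turn about z gives the same grasp; the last joint's range is limited). The gripper opens to 85 mm and grips with 20 to 120 N. Pads are 22 mm wide; open, the fingers measure 114 mm over their backs; the gripper's body (76 mm by 85 mm) begins 54 mm behind the grasp point. The pads swing forward as they close: fully open they stand 13 mm farther back than shut.
Start: joints at [1.183, 0.423, 1.63, -0, 1.089, -0.019], TCP at [0.225, 0.583, 0.231] pointing down, gripper open.
Joint ranges: [-3, 3], [-0.9, 2.11], [0.09, 2.58], [-1.31, 4.45], [0.11, 2.69], [-2.54, 2.54]. Speed limits (rad/s): [2.39, 2.39, 3.01, 3.14, 3.14, 3.14].

## Interface

Orientations are given as a unit quaternion [x, y, z, w].
In Python, from bench import robot gives the robot as it stands.
- The arm moves only by the tool apply_moves, never from a script. Its argument "commands" is a list of rows, each a list of 7 numbers: the shift along the tool's x, y, z in m, then the turn, a rotation vector about the tool's x, y, z in degrees, then the closure, from 0 (fully open) to 1 (shut). In form: [[tx, ty, tz, ax, ay, az, gripper], ...]. A call has 1 to 8 rows; each row shifts and turns the commanded pose from where the row before left it, along the tool's axes as they then stand; what a row does not reach is not made up. A row lasts 1/10 s, in which the tool goes at most 50 mm and 8.59 degrees, less where a joint would pass 70% of its speed; a pose out of reach is approached as far as the arm can. A call with a gripper value outside its range is refused whole. The fingers move at their own pace and stop on an object; "newtons" is the grip in N (left out, the last holds). Time passes only in rows, so rows that do not move let the fingers close. It gives the time, the measured TCP pose, the force, the opening and the grip force at its end, in the units of the state.
- robot.get_state(): the state, without advancing time (a new reading comes with each control period).
- robot.grab_frame(name): name is "side" or "top"; returns (picture, depth): 400x640x3 uint8, red, green, blue; 400x640 float32, m along the optical axis (not along the pixel's ray), 0 where there is no reading.
- robot.camera_model(name): a dict with "fovy" (degrees; the focal length in pixels is half the picture's height over the tangent of half this angle, whatever the lens; pixels are square), "cx", "cy" (the principal point, pixels), "k1" (the pictures are not rectified: a ray, as slopes to the right and down, at radius r is drawn at 1 + k1 r^2 times it, then the intrinsics apply), "rvec" (rotation vector, rad) and "tvec" (3), from world to camera coordinates, as OpenCV has them. Camera axes: x right, y down, z forward; pixel columns grow to the right and rows downward; lengths in m; the calibration is good to about 2 mm. A picture is of the moment at which its call begins. camera_model takes no time and is no camera call.
- robot.close_job(): hands the job in; it is judged then, once.
The state is a dict: "time": time; "qpos": joint angles; "joint_velocities": joint speeds; "joint_efforts": joint torques, N m; "eef_pos": TCP position; "eef_rot": TCP orientation; "contact_force": force on the tool from outside, world axes, zero at the start; "ft_torque": the same for the moment, N m; "width": finger opening in m; "grip_force": force on a finger pad.
Only numpy, scipy, OpenCV 4.12 (cv2) and the standard library are available. Lean on these libraries where they do the work, as an engineer would, in place of code of your own. Each camera call takes 0.05 s, during which the arm holds its last target. There are 200 camera calls.

## Task

Clear the saw offcuts: with the outside of the shut fingers, sweep the two pale wood blocks along the table into the red scrap scoop, through its open mouth, until both lie flat and completely inside, nothing sticking out past the mouth's front edge. Only push them gently; do not pinch, lift or tip them. Leave the cork sanding block, the tape measure and the roll of tape where they are.

Things in the scene. Friction and masses are not known exactly. Their poses are not given: they have to be found in the camera images.
- scrap_scoop: red sheet-metal scrap scoop (dustpan) on the table, black handle; cannot be moved. 206 x 206 mm without handle. Origin on the table under the pan's middle, z up, +y out of the open mouth, handle on the -y side. Inside: x from -100 to 100 mm, y from the back wall at -100 mm to the mouth's front edge at +100 mm. Back and side walls 53 mm high, the front 45 mm of the side walls slopes to 28 mm
- scoop_mouth (a point): middle of the front edge of the scoop's mouth, at table height (100 mm along +y from the scoop's origin). The opening is 200 mm wide. The scoop's floor is thin sheet lying flat on the table, practically flush with it: blocks slide straight in without a step
- block_a: pale bare-wood offcut block, 45 x 75 x 28 mm (its own x, y, z), 35 to 70 g, one of two alike, lying loose and flat on the table. Origin at the centre of its underside, z up
- block_a_corner0 (a point): the +x +y upright edge of the block a at half its height (corners at (±22.5, ±37.5) mm of its own frame, 14 mm up)
- block_a_corner1 (a point): the +x -y upright edge of the block a at half its height (corners at (±22.5, ±37.5) mm of its own frame, 14 mm up)
- block_a_corner2 (a point): the -x -y upright edge of the block a at half its height (corners at (±22.5, ±37.5) mm of its own frame, 14 mm up)
- block_a_corner3 (a point): the -x +y upright edge of the block a at half its height (corners at (±22.5, ±37.5) mm of its own frame, 14 mm up)
- block_b: pale bare-wood offcut block, 45 x 75 x 28 mm (its own x, y, z), 35 to 70 g, the other of the two, lying loose and flat on the table. Origin at the centre of its underside, z up
- block_b_corner0 (a point): the +x +y upright edge of the block b at half its height (corners at (±22.5, ±37.5) mm of its own frame, 14 mm up)
- block_b_corner1 (a point): the +x -y upright edge of the block b at half its height (corners at (±22.5, ±37.5) mm of its own frame, 14 mm up)
- block_b_corner2 (a point): the -x -y upright edge of the block b at half its height (corners at (±22.5, ±37.5) mm of its own frame, 14 mm up)
- block_b_corner3 (a point): the -x +y upright edge of the block b at half its height (corners at (±22.5, ±37.5) mm of its own frame, 14 mm up)
- sanding_block: brown cork sanding block with red paper underneath, 53 x 97 x 26 mm (x, y, z), loose on the table; to be left alone. Origin at the centre of its underside
- tape_measure: yellow tape measure with black top lying on its side, 62 x 73 x 32 mm (x, y, z), loose on the table; to be left alone. Origin at the centre of its underside
- masking_tape: roll of yellow masking tape lying flat, 96 mm across, 30 mm high, loose on the table; to be left alone. Origin at the centre of its underside

How it is judged:
By the outcome, as a careful person would: the job done as asked, in the order asked, and still so for the second after the job is handed in, with the robot touching nothing.
It also fails if it takes over 72 s, if anything falls off the work surface, if the arm or the gripper's body presses on something with over 40 N, if the wrist force passes 120 N, or if a joint passes its speed limit or range.

## Working session

There is one attempt and no reset: what is moved stays moved. The work goes in short steps, Python scripts to look and compute and a tool call to move; the robot and the scene stay as the last step left them, time stands still between calls to the robot, and variables do not carry over. Pictures are saved under pics/ and viewed, at most 10 in all, crops included, and the job is handed in when it is done.

Besides the shell and the picture viewer there is one more tool, called after "Call:" as name([rows], argument=value, ...), one row to a line, values as JSON. apply_moves: Moves the arm, as the interface text tells. Its arguments: {"type":"object","properties":{"commands":{"type":"array"},"newtons":{"type":"number"}},"required":["commands"]}

```bash
mkdir -p pics
cat > h.py <<'E'
import numpy as np, cv2
from bench import robot
def cam(n):
    m=robot.camera_model(n); f=200/np.tan(np.radians(m["fovy"])/2)
    R=cv2.Rodrigues(np.array(m["rvec"],float))[0]; return m,f,R,np.array(m["tvec"],float).ravel()
def cast(n,uv,z):
    m,f,R,t=cam(n); uv=np.atleast_2d(np.array(uv,float)); d=(uv-[m["cx"],m["cy"]])/f; s=d.copy()
    for _ in range(20): s=d/(1+m["k1"]*(s**2).sum(1,keepdims=True))
    r=np.c_[s,np.ones(len(s))]@R; c=-R.T@t
    return c+r*((z-c[2])/r[:,2])[:,None]
def snap(n,name):
    p,d=robot.grab_frame(n); cv2.imwrite(f"pics/{name}.png",p[:,:,::-1]); np.save(f"pics/{name}.npy",d); return p,d
E
python3 - <<'E'
from h import *
for n in("top","side"):
    snap(n,n+"0"); m,f,R,t=cam(n); print(n,f,-R.T@t,R[2],m["k1"])
print(robot.get_state())
E
```

```text
top 425.3985879194174 [0.47957595 0.03301388 1.27979796] [ 0.08377     0.00110093 -0.99648451] -0.09437736744125545
side 451.01814621240254 [ 1.34004328 -0.01194424  1.02408358] [-0.61554955  0.0479233  -0.78663976] 0.034161751868925234
{'time': 0.1, 'qpos': array([ 1.18296805e+00,  4.23772113e-01,  1.63062359e+00,  1.41887324e-05,
        1.08862884e+00, -1.90086876e-02]), 'joint_velocities': array([ 0.0007656 , -0.00126581, -0.00290194,  0.00184042, -0.00080917,
        0.00026262]), 'joint_efforts': array([ 2.12084183e-04, -5.58424723e+01, -2.82446122e+01, -9.97586312e-05,
        2.98758729e-03, -8.41427621e-07]), 'eef_pos': array([0.22510638, 0.58250764, 0.2306147 ]), 'eef_rot': array([ 1.83369558e-01,  9.83043790e-01, -6.99910501e-04, -1.50787037e-04]), 'contact_force': array([-0.26817312, -0.06880188,  0.47749603]), 'ft_torque': array([-0.05482187,  0.04595663, -0.00184298]), 'grip_force': 0.0, 'width': 0.08479644537905114}
```

View pics/top0.png

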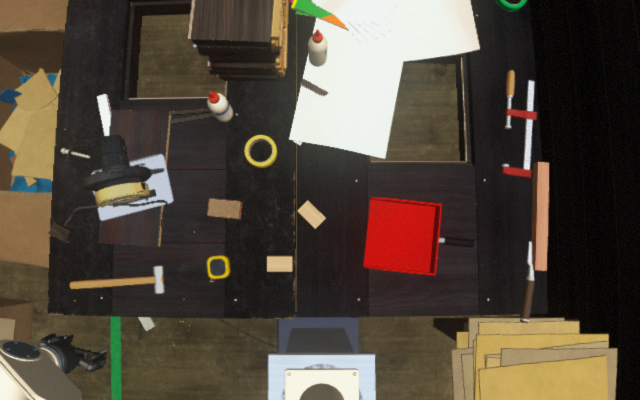

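View pics/side0.png

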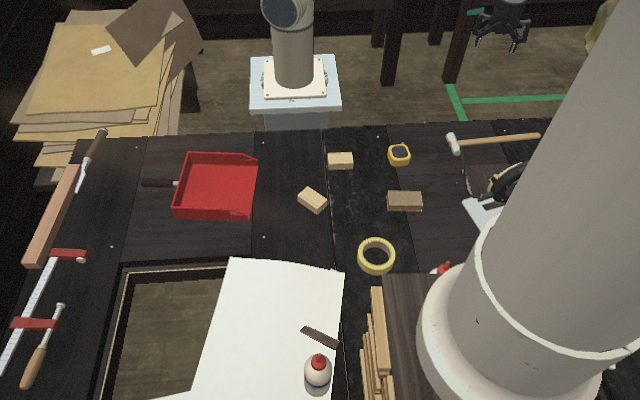

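The top view shows the scoop at about (403,236) with its mouth to the left (+y). The blocks are at (312,214), turned, and (280,264), square. The sanding block is at (225,209), the tape measure at (218,266) and the tape roll at (261,151).

```bash
cat >> h.py <<'E'
def blocks(p,n="top",verbose=True):
    h=cv2.cvtColor(p,cv2.COLOR_RGB2HSV); out=[]
    m=cv2.inRange(h,(10,40,130),(28,170,255))
    for c in cv2.findContours(m,cv2.RETR_EXTERNAL,cv2.CHAIN_APPROX_NONE)[0]:
        if cv2.contourArea(c)<120: continue
        w=cast(n,c[:,0,:],0.028)[:,:2]
        if not(0.15<w[:,0].mean()<0.75 and abs(w[:,1].mean())<0.5): continue
        (cx,cy),s,a=cv2.minAreaRect((w*1000).astype(np.float32))
        if max(s)>110 : continue
        box=cv2.boxPoints(((cx,cy),s,a)); out.append(((cx,cy),s,a))
        print("c %.0f %.0f size %.0f %.0f"%(cx,cy,*s),"box",box.round().astype(int).tolist())
    return out
E
python3 - <<'E'
from h import *
for n in("top","side"):
    p=cv2.imread(f"pics/{n}0.png")[:,:,::-1].copy(); print(n); blocks(p,n)
    h=cv2.cvtColor(p,cv2.COLOR_RGB2HSV); m=cv2.inRange(h,(0,200,100),(6,255,255))|cv2.inRange(h,(174,200,100),(180,255,255))
    c=max(cv2.findContours(m,cv2.RETR_EXTERNAL,cv2.CHAIN_APPROX_NONE)[0],key=cv2.contourArea)
    q=cv2.approxPolyDP(c,4,True)[:,0]; print("scoop",q.tolist())
    for z in(0,.028,.053): print(z,(cast(n,q,z)*1000).round()[:,:2].astype(int).tolist())
p=cv2.imread("pics/top0.png")
cv2.imwrite("pics/crop0.png",cv2.resize(p[130:290,190:480],None,fx=2.7,fy=2.7,interpolation=cv2.INTER_CUBIC))
print((cast("top",[(208,199),(242,202),(241,219),(207,216),(207,256),(230,256),(230,277),(207,277),(261,151)],.026)*1000).round()[:,:2].tolist())
E
```

```text
top
c 419 122 size 44 73 box [[398, 159], [398, 85], [441, 86], [441, 159]]
c 565 30 size 77 45 box [[522, 17], [555, -13], [607, 43], [574, 73]]
c 582 289 size 92 50 box [[552, 245], [602, 241], [611, 332], [561, 337]]
scoop [[371, 198], [364, 266], [434, 275], [441, 204]]
0 [[615, -152], [411, -129], [382, -340], [597, -366]]
0.028 [[612, -148], [412, -125], [385, -332], [594, -358]]
0.053 [[610, -144], [413, -122], [386, -325], [592, -350]]
side
c 587 288 size 93 49 box [[560, 244], [609, 240], [615, 333], [566, 336]]
c 574 28 size 82 58 box [[524, 19], [566, -22], [623, 37], [581, 78]]
c 424 123 size 50 77 box [[397, 160], [400, 83], [450, 85], [447, 162]]
c 419 301 size 82 70 box [[374, 331], [383, 261], [464, 271], [456, 341]]Traceback (most recent call last):
  File "<stdin>", line 5, in <module>
ValueError: max() iterable argument is empty
```

The scoop's mouth middle is at about (511,-136) mm. Its +y axis is about (0.114, 0.994), and its size checks at about 201-207 mm. The block tops measure 44x73 and 77x45 mm, which matches. I'll turn the tool by about 75.4° so its x and y axes line up with the scoop's y and x.

Call:
apply_moves([
  [0,0,0,0,0,8.5,1],
  [0,0,0,0,0,8.5,1],
  [0,0,0,0,0,8.5,1],
  [0,0,0,0,0,8.5,1],
  [0,0,0,0,0,8.5,1],
  [0,0,0,0,0,8.5,1],
  [0,0,0,0,0,8.5,1],
  [0,0,0,0,0,8.5,1],
], newtons=20)

```text
time: 0.9
eef_pos: [0.2252, 0.5827, 0.2308]
eef_rot: [0.704, 0.71, -0.0, 0.0]
contact_force: [-0.2, 0.4, -0.8]
width: -0.0001
grip_force: 0.0
```

Call:
apply_moves([
  [0,0,0,0,0,7.4,1],
  [-0.038,0.029,0,0,0,0,1],
  [-0.038,0.029,0,0,0,0,1],
  [-0.038,0.029,0,0,0,0,1],
  [-0.038,0.029,0,0,0,0,1],
  [-0.038,0.029,0,0,0,0,1],
  [-0.038,0.029,0,0,0,0,1],
  [-0.038,0.029,0,0,0,0,1],
])

```text
time: 1.7
eef_pos: [0.3972, 0.2938, 0.2312]
eef_rot: [0.746, 0.666, -0.0, -0.0]
contact_force: [0.3, 0.0, -0.0]
width: 0.0004
grip_force: 0.0
```

```bash
cat >> h.py <<'E'
O=np.array([511.,-136.]); V=np.array([.9935,-.1139]); U=np.array([.1139,.9935])
def sc(w): w=np.atleast_2d(w)[:,:2]-O; return np.c_[w@V,w@U]   # mm, scoop x, y from mouth
def st():
    s=robot.get_state(); q=s["eef_rot"]; yw=np.degrees(np.arctan2(q[1]**2-q[0]**2,2*q[0]*q[1]))
    print("t %.1f"%s["time"],"tcp sc",sc(s["eef_pos"]*1000).round(1),"z %.1f"%(s["eef_pos"][2]*1000),"yaw %.1f"%yw,q.round(3),"F",s["contact_force"].round(1),"w %.3f"%s["width"])
E
python3 -c "
from h import *
st()"
```

```text
t 1.7 tcp sc [[-162.1  414. ]] z 231.2 yaw -6.5 [ 0.746  0.666 -0.    -0.   ] F [ 0.3  0.  -0. ] w 0.000
```

Call:
apply_moves([
  [-0.0392,0.0308,0,0,0,0,1],
  [-0.0392,0.0308,0,0,0,0,1],
  [-0.0392,0.0308,0,0,0,0,1],
  [-0.0392,0.0308,0,0,0,0,1],
  [-0.0392,0.0308,0,0,0,0,1],
  [0,0,0.05,0,0,0,1],
  [0,0,0.05,0,0,0,1],
  [0,0,0.05,0,0,0,1],
])

```text
time: 2.5
eef_pos: [0.5277, 0.0826, 0.0799]
eef_rot: [0.747, 0.665, 0.001, 0.0]
contact_force: [0.6, 0.4, -0.4]
width: 0.0
grip_force: 0.0
```

Call:
apply_moves([
  [0,0,0.036,0,0,0,1],
  [0,0,0.02,0,0,0,1],
  [0,0,0.015,0,0,0,1],
  [0,0,0,0,0,0,1],
])

```text
time: 2.9
eef_pos: [0.5261, 0.0832, 0.0086]
eef_rot: [0.746, 0.666, -0.001, -0.001]
contact_force: [0.1, 0.7, -0.1]
width: 0.0003
grip_force: 0.0
```

```bash
python3 -c "
from h import *
st(); p,d=snap('side','side1'); 
for n in blocks(p,'side'): pass
cv2.imwrite('pics/c1.png',cv2.resize(p[100:280,130:450,::-1],None,fx=2.5,fy=2.5))"
```

```text
t 2.9 tcp sc [[ -9.9 219.5]] z 8.6 yaw -6.5 [ 0.746  0.666 -0.001 -0.001] F [ 0.1  0.7 -0.1] w 0.000
c 587 288 size 93 49 box [[560, 244], [609, 240], [615, 333], [566, 336]]
c 574 28 size 82 58 box [[524, 19], [566, -22], [623, 37], [581, 78]]
c 419 301 size 82 70 box [[374, 331], [383, 261], [464, 271], [456, 341]]
```

View pics/c1.png

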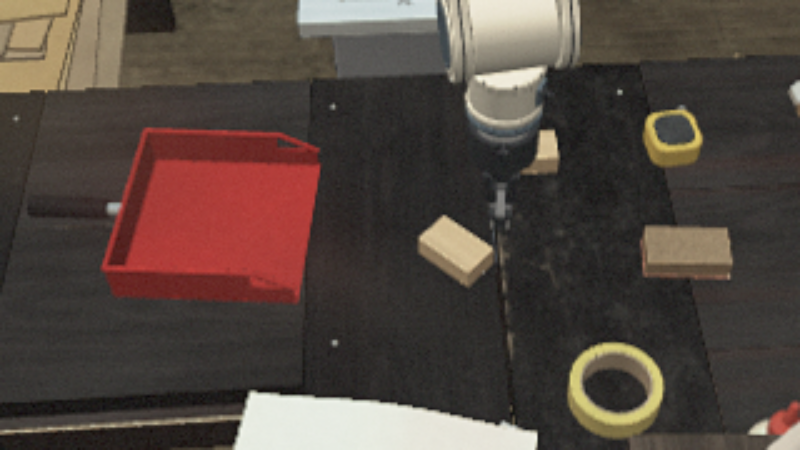

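The shut fingers stand at crop (500,215), just up-left in scoop terms from the turned block at crop (457,250). I'll push its near end towards +x of the scoop to turn the block crosswise.

Call:
apply_moves([
  [-0.002,0.01,0,0,0,0,1],
  [0,0.01,0,0,0,0,1],
  [0,0.008,0,0,0,0,1],
  [0,0.008,0,0,0,0,1],
  [-0.002,0.008,0,0,0,0,1],
  [-0.004,0.006,0,0,0,0,1],
  [-0.005,0.004,0,0,0,0,1],
  [0,0,0,0,0,0,1],
])

```text
time: 3.75
eef_pos: [0.58, 0.0635, 0.0103]
eef_rot: [0.746, 0.665, 0.0, 0.0]
contact_force: [-0.0, 0.4, -0.8]
width: -0.0001
grip_force: 0.0
```

```bash
python3 -c "
from h import *
st(); p,d=snap('side','side2'); 
for b in blocks(p,'side'): print(sc(cv2.boxPoints(b)).round().tolist())
cv2.imwrite('pics/c2.png',cv2.resize(p[100:280,130:450,::-1],None,fx=2.5,fy=2.5))"
```

```text
t 3.8 tcp sc [[ 45.8 206.1]] z 10.3 yaw -6.6 [0.746 0.665 0.    0.   ] F [-0.   0.4 -0.8] w -0.000
c 587 288 size 93 49 box [[560, 244], [609, 240], [615, 333], [566, 336]]
c 578 20 size 86 51 box [[528, 28], [548, -20], [628, 12], [609, 60]]
c 419 301 size 82 70 box [[374, 331], [383, 261], [464, 271], [456, 341]]
[[5.0, 383.0], [55.0, 385.0], [50.0, 478.0], [1.0, 476.0]]
[[-1.0, 165.0], [23.0, 120.0], [99.0, 161.0], [75.0, 206.0]]
[[-189.0, 448.0], [-172.0, 380.0], [-93.0, 400.0], [-109.0, 467.0]]
```

View pics/c2.png

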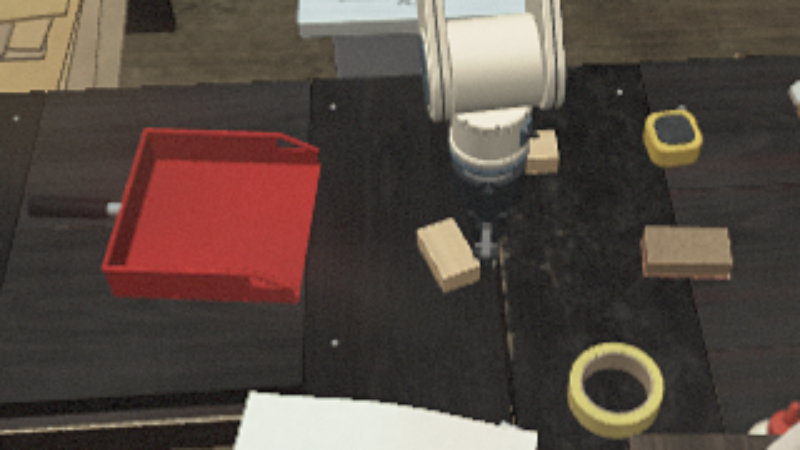

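The block is now turned to about 28° from crosswise, with its centre at about (44,161) in scoop mm. I'll push along scoop −y, right of its centre, to finish the turn.

Call:
apply_moves([
  [-0.006,0.006,0,0,0,0,1],
  [-0.008,0.003,0,0,0,0,1],
  [-0.01,0,0,0,0,0,1],
  [-0.01,0,0,0,0,0,1],
  [-0.01,0,0,0,0,0,1],
  [-0.01,0,0,0,0,0,1],
  [-0.01,0,0,0,0,0,1],
  [-0.006,0,0,0,0,0,1],
])

```text
time: 4.6
eef_pos: [0.5803, -0.0074, 0.0103]
eef_rot: [0.746, 0.665, -0.0, -0.0]
contact_force: [-0.7, 1.0, 0.5]
width: -0.0
grip_force: 0.1
```

```bash
python3 -c "
from h import *
st(); p,d=snap('side','side3'); 
for b in blocks(p,'side'): print(sc(cv2.boxPoints(b)).round().tolist())"
```

```text
t 4.6 tcp sc [[ 54.2 135.7]] z 10.3 yaw -6.6 [ 0.746  0.665 -0.    -0.   ] F [-0.7  1.   0.5] w -0.000
c 587 288 size 93 49 box [[560, 244], [609, 240], [615, 333], [566, 336]]
c 557 -35 size 44 76 box [[513, -40], [583, -70], [600, -29], [530, 1]]
c 424 123 size 50 77 box [[397, 160], [400, 83], [450, 85], [447, 162]]
c 419 301 size 82 70 box [[374, 331], [383, 261], [464, 271], [456, 341]]
[[5.0, 383.0], [55.0, 385.0], [50.0, 478.0], [1.0, 476.0]]
[[-9.0, 95.0], [64.0, 74.0], [76.0, 116.0], [4.0, 138.0]]
[[-147.0, 281.0], [-135.0, 205.0], [-86.0, 213.0], [-98.0, 289.0]]
[[-189.0, 448.0], [-172.0, 380.0], [-93.0, 400.0], [-109.0, 467.0]]
```

It turned too far, to about −16°, with its centre at (34,106). I'll back off and push left of the centre.

Call:
apply_moves([
  [0.02,0,0,0,0,0,1],
  [0.008,-0.014,0,0,0,0,1],
  [0,-0.015,0,0,0,0,1],
  [-0.01,0,0,0,0,0,1],
  [-0.01,0,0,0,0,0,1],
  [-0.01,0,0,0,0,0,1],
  [-0.01,0,0,0,0,0,1],
  [-0.007,0,0,0,0,0,1],
])

```text
time: 5.45
eef_pos: [0.5498, -0.0233, 0.0104]
eef_rot: [0.747, 0.665, 0.0, 0.0]
contact_force: [0.2, 1.0, 1.2]
width: 0.0002
grip_force: 0.2
```

```bash
python3 -c "
from h import *
st(); p,d=snap('side','side4'); 
for b in blocks(p,'side'): print(sc(cv2.boxPoints(b)).round().tolist())"
```

```text
t 5.5 tcp sc [[ 25.7 116.4]] z 10.4 yaw -6.6 [0.747 0.665 0.    0.   ] F [0.2 1.  1.2] w 0.000
c 587 288 size 93 49 box [[560, 244], [609, 240], [615, 333], [566, 336]]
c 558 -60 size 45 78 box [[514, -71], [589, -91], [601, -48], [526, -28]]
c 424 123 size 50 77 box [[397, 160], [400, 83], [450, 85], [447, 162]]
c 419 301 size 82 70 box [[374, 331], [383, 261], [464, 271], [456, 341]]
[[5.0, 383.0], [55.0, 385.0], [50.0, 478.0], [1.0, 476.0]]
[[-4.0, 65.0], [73.0, 53.0], [79.0, 97.0], [3.0, 109.0]]
[[-147.0, 281.0], [-135.0, 205.0], [-86.0, 213.0], [-98.0, 289.0]]
[[-189.0, 448.0], [-172.0, 380.0], [-93.0, 400.0], [-109.0, 467.0]]
```

Call:
apply_moves([
  [-0.01,0,0,0,0,0,1],
  [-0.008,0,0,0,0,0,1],
  [0.012,0,0,0,0,0,1],
  [0,0.008,0,0,0,0,1],
  [-0.008,0,0,0,0,0,1],
  [-0.01,0,0,0,0,0,1],
  [-0.01,0,0,0,0,0,1],
  [-0.01,0,0,0,0,0,1],
])

```text
time: 6.3
eef_pos: [0.5522, -0.0675, 0.0103]
eef_rot: [0.746, 0.666, -0.0, -0.0]
contact_force: [-0.5, 1.3, 0.3]
width: -0.0
grip_force: 0.2
```

```bash
python3 -c "
from h import *
st(); p,d=snap('side','side5'); 
for b in blocks(p,'side'): print(sc(cv2.boxPoints(b)).round().tolist())"
```

```text
t 6.3 tcp sc [[33.2 72.8]] z 10.3 yaw -6.5 [ 0.746  0.666 -0.    -0.   ] F [-0.5  1.3  0.3] w -0.000
c 587 288 size 93 49 box [[560, 244], [609, 240], [615, 333], [566, 336]]
c 556 -100 size 45 75 box [[516, -119], [591, -126], [595, -81], [520, -74]]
c 424 123 size 50 77 box [[397, 160], [400, 83], [450, 85], [447, 162]]
c 417 301 size 76 71 box [[373, 329], [385, 259], [460, 272], [449, 342]]
[[5.0, 383.0], [55.0, 385.0], [50.0, 478.0], [1.0, 476.0]]
[[3.0, 17.0], [78.0, 19.0], [77.0, 64.0], [2.0, 62.0]]
[[-147.0, 281.0], [-135.0, 205.0], [-86.0, 213.0], [-98.0, 289.0]]
[[-190.0, 447.0], [-170.0, 378.0], [-97.0, 399.0], [-116.0, 468.0]]
```

It's flush now. I'll push it straight in.

Call:
apply_moves([
  [-0.01,0,0,0,0,0,1],
  [-0.01,0,0,0,0,0,1],
  [-0.01,0,0,0,0,0,1],
  [-0.01,0,0,0,0,0,1],
  [-0.01,0,0,0,0,0,1],
  [-0.01,0,0,0,0,0,1],
  [-0.01,0,0,0,0,0,1],
  [-0.01,0,0,0,0,0,1],
])

```text
time: 7.15
eef_pos: [0.5434, -0.1468, 0.0103]
eef_rot: [0.746, 0.666, 0.0, 0.0]
contact_force: [0.3, 0.6, -0.7]
width: 0.0001
grip_force: 0.1
```

Call:
apply_moves([
  [-0.01,0,0,0,0,0,1],
  [-0.01,0,0,0,0,0,1],
  [-0.01,0,0,0,0,0,1],
  [-0.005,0,0,0,0,0,1],
  [0,0,0,0,0,0,1],
])

```text
time: 7.65
eef_pos: [0.5394, -0.1815, 0.0103]
eef_rot: [0.747, 0.665, 0.0, 0.0]
contact_force: [0.2, 0.5, 0.6]
width: 0.0
grip_force: 0.0
```

```bash
python3 -c "
from h import *
st(); p,d=snap('side','side6'); 
for b in blocks(p,'side'): print(sc(cv2.boxPoints(b)).round().tolist())
cv2.imwrite('pics/c6.png',cv2.resize(p[100:280,130:450,::-1],None,fx=2.5,fy=2.5))"
```

```text
t 7.7 tcp sc [[ 33.4 -42. ]] z 10.3 yaw -6.6 [0.747 0.665 0.    0.   ] F [0.2 0.5 0.6] w 0.000
c 587 288 size 93 49 box [[560, 244], [609, 240], [615, 333], [566, 336]]
c 544 -216 size 44 75 box [[505, -234], [579, -242], [584, -198], [509, -190]]
c 424 123 size 50 77 box [[397, 160], [400, 83], [450, 85], [447, 162]]
c 419 301 size 82 70 box [[374, 331], [383, 261], [464, 271], [456, 341]]
[[5.0, 383.0], [55.0, 385.0], [50.0, 478.0], [1.0, 476.0]]
[[5.0, -98.0], [80.0, -98.0], [79.0, -53.0], [5.0, -54.0]]
[[-147.0, 281.0], [-135.0, 205.0], [-86.0, 213.0], [-98.0, 289.0]]
[[-189.0, 448.0], [-172.0, 380.0], [-93.0, 400.0], [-109.0, 467.0]]
```

View pics/c6.png

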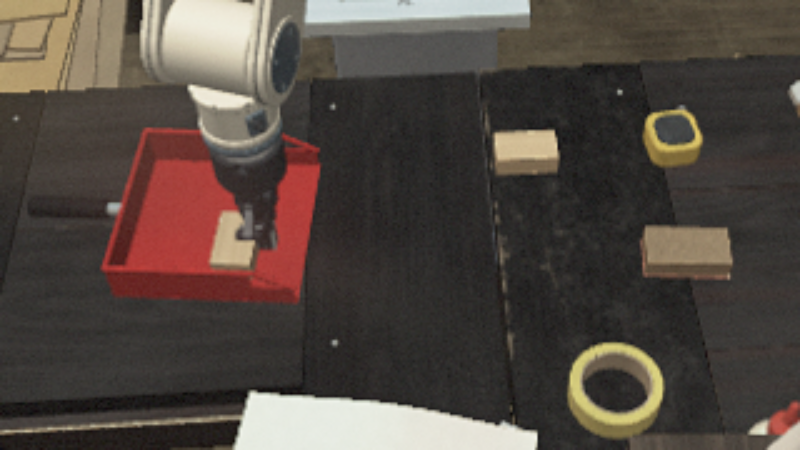

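Block one (the turned one) is inside, at scoop y from −53 to −98. For the other block, I'll lift over to its −x side and push it sideways until it lines up with the scoop.

Call:
apply_moves([
  [0.02,0,0,0,0,0,1],
  [0,0,-0.04,0,0,0,1],
  [0,0,-0.04,0,0,0,1],
  [0,0,-0.04,0,0,0,1],
])

```text
time: 8.1
eef_pos: [0.5414, -0.16, 0.1313]
eef_rot: [0.746, 0.666, -0.0, -0.001]
contact_force: [0.9, -0.2, -0.2]
width: 0.0001
grip_force: 0.0
```

Call:
apply_moves([
  [0.0335,-0.0257,0,0,0,0,1],
  [0.0335,-0.0257,0,0,0,0,1],
  [0.0335,-0.0257,0,0,0,0,1],
  [0.0335,-0.0257,0,0,0,0,1],
  [0.0335,-0.0257,0,0,0,0,1],
  [0.0335,-0.0257,0,0,0,0,1],
  [0.0335,-0.0257,0,0,0,0,1],
  [0.0335,-0.0257,0,0,0,0,1],
])

```text
time: 8.9
eef_pos: [0.3668, 0.1303, 0.1305]
eef_rot: [0.746, 0.666, 0.0, 0.0]
contact_force: [0.8, 1.4, 0.2]
width: -0.0002
grip_force: 0.0
```

```bash
python3 -c "
from h import *
st()"
```

```text
t 8.9 tcp sc [[-173.6  248.1]] z 130.5 yaw -6.5 [0.746 0.666 0.    0.   ] F [0.8 1.4 0.2] w -0.000
```

Call:
apply_moves([
  [-0.001,0,0.05,0,0,0,1],
  [-0.001,0,0.05,0,0,0,1],
  [0,0,0.02,0,0,0,1],
  [0,0.006,0,0,0,0,1],
  [0,0.008,0,0,0,0,1],
  [0,0.008,0,0,0,0,1],
  [0,0.008,0,0,0,0,1],
  [0,0.008,0,0,0,0,1],
])

```text
time: 9.7
eef_pos: [0.4073, 0.1225, 0.0115]
eef_rot: [0.746, 0.666, 0.001, 0.001]
contact_force: [1.0, 1.0, 0.0]
width: 0.0001
grip_force: 0.2
```

Call:
apply_moves([
  [0,0.01,0,0,0,0,1],
  [0,0.01,0,0,0,0,1],
  [0,0.01,0,0,0,0,1],
  [0,0.01,0,0,0,0,1],
  [0,0.01,0,0,0,0,1],
  [0,0,0,0,0,0,1],
])

```text
time: 10.3
eef_pos: [0.4572, 0.1168, 0.0104]
eef_rot: [0.746, 0.665, 0.001, 0.0]
contact_force: [0.1, 0.3, 0.6]
width: -0.0002
grip_force: 0.0
```

```bash
python3 -c "
from h import *
st(); p,d=snap('side','side7'); 
for b in blocks(p,'side'): print(sc(cv2.boxPoints(b)).round().tolist())"
```

```text
t 10.3 tcp sc [[-82.3 245.1]] z 10.4 yaw -6.6 [0.746 0.665 0.001 0.   ] F [0.1 0.3 0.6] w -0.000
c 587 288 size 93 49 box [[560, 244], [609, 240], [615, 333], [566, 336]]
c 544 -216 size 44 76 box [[504, -234], [579, -242], [584, -198], [508, -190]]
c 497 112 size 72 50 box [[468, 79], [517, 73], [526, 145], [476, 151]]
c 417 301 size 76 71 box [[373, 329], [385, 259], [460, 272], [449, 342]]
[[5.0, 383.0], [55.0, 385.0], [50.0, 478.0], [1.0, 476.0]]
[[4.0, -98.0], [79.0, -98.0], [79.0, -53.0], [4.0, -54.0]]
[[-67.0, 208.0], [-18.0, 208.0], [-17.0, 281.0], [-67.0, 281.0]]
[[-190.0, 447.0], [-170.0, 378.0], [-97.0, 399.0], [-116.0, 468.0]]
```

The block is aligned at scoop x from −67 to −22 and y from 208 to 281. I'll go round to its +y end and push it straight in.

Call:
apply_moves([
  [0,-0.015,0,0,0,0,1],
  [0.032,-0.003,0,0,0,0,1],
  [0.034,0,0,0,0,0,1],
  [0,0.028,0,0,0,0,1],
  [0,0.028,0,0,0,0,1],
  [0,0,0,0,0,0,1],
  [-0.008,0,0,0,0,0,1],
  [-0.008,0,0,0,0,0,1],
])

```text
time: 11.15
eef_pos: [0.4961, 0.1613, 0.0099]
eef_rot: [0.746, 0.666, -0.001, -0.001]
contact_force: [0.7, 0.7, 0.5]
width: -0.0002
grip_force: 0.6
```

Call:
apply_moves([
  [-0.01,0,0,0,0,0,1],
  [-0.01,0,0,0,0,0,1],
  [-0.01,0,0,0,0,0,1],
  [-0.01,0,0,0,0,0,1],
  [-0.01,0,0,0,0,0,1],
  [-0.01,0,0,0,0,0,1],
  [-0.01,0,0,0,0,0,1],
  [-0.01,0,0,0,0,0,1],
])

```text
time: 11.95
eef_pos: [0.4895, 0.0818, 0.0104]
eef_rot: [0.746, 0.666, 0.0, 0.0]
contact_force: [0.2, 0.9, 1.0]
width: 0.0
grip_force: 0.2
```

```bash
python3 -c "
from h import *
st(); p,d=snap('side','side8'); 
for b in blocks(p,'side'): print(sc(cv2.boxPoints(b)).round().tolist())"
```

```text
t 11.9 tcp sc [[-46.2 214. ]] z 10.4 yaw -6.5 [0.746 0.666 0.    0.   ] F [0.2 0.9 1. ] w 0.000
c 587 288 size 93 49 box [[560, 244], [609, 240], [615, 333], [566, 336]]
c 544 -216 size 44 76 box [[504, -234], [579, -242], [584, -198], [508, -190]]
c 491 33 size 73 49 box [[464, -1], [513, -5], [519, 68], [469, 72]]
c 419 301 size 82 70 box [[374, 331], [383, 261], [464, 271], [456, 341]]
[[5.0, 383.0], [55.0, 385.0], [50.0, 478.0], [1.0, 476.0]]
[[4.0, -98.0], [79.0, -98.0], [79.0, -53.0], [4.0, -54.0]]
[[-62.0, 129.0], [-13.0, 130.0], [-16.0, 203.0], [-65.0, 202.0]]
[[-189.0, 448.0], [-172.0, 380.0], [-93.0, 400.0], [-109.0, 467.0]]
```

Call:
apply_moves([
  [0.006,0.004,0,0,0,0,1],
  [-0.006,0,0,0,0,0,1],
  [-0.01,0,0,0,0,0,1],
  [-0.01,0,0,0,0,0,1],
  [-0.01,0,0,0,0,0,1],
  [-0.01,0,0,0,0,0,1],
  [-0.01,0,0,0,0,0,1],
  [-0.01,0,0,0,0,0,1],
])

```text
time: 12.8
eef_pos: [0.4865, 0.0216, 0.0103]
eef_rot: [0.746, 0.666, -0.0, -0.0]
contact_force: [-0.3, 0.5, -0.1]
width: 0.0
grip_force: 0.1
```

Call:
apply_moves([
  [-0.01,0,0,0,0,0,1],
  [-0.01,0,0,0,0,0,1],
  [-0.01,0,0,0,0,0,1],
  [-0.01,0,0,0,0,0,1],
  [-0.01,0,0,0,0,0,1],
  [-0.01,0,0,0,0,0,1],
  [-0.01,0,0,0,0,0,1],
  [-0.01,0,0,0,0,0,1],
])

```text
time: 13.6
eef_pos: [0.4774, -0.0577, 0.0104]
eef_rot: [0.746, 0.666, -0.0, -0.0]
contact_force: [-0.3, -0.4, -0.4]
width: -0.0001
grip_force: 0.1
```

```bash
python3 -c "
from h import *
st(); p,d=snap('side','side9'); 
for b in blocks(p,'side'): print(sc(cv2.boxPoints(b)).round().tolist())"
```

```text
t 13.6 tcp sc [[-42.3  73.9]] z 10.4 yaw -6.5 [ 0.746  0.666 -0.    -0.   ] F [-0.3 -0.4 -0.4] w -0.000
c 587 288 size 93 49 box [[560, 244], [609, 240], [615, 333], [566, 336]]
c 545 -216 size 44 79 box [[504, -234], [582, -242], [587, -199], [508, -190]]
c 473 -104 size 75 48 box [[445, -139], [492, -145], [502, -70], [454, -64]]
c 420 301 size 83 70 box [[374, 331], [383, 261], [465, 272], [456, 341]]
[[5.0, 383.0], [55.0, 385.0], [50.0, 478.0], [1.0, 476.0]]
[[4.0, -98.0], [83.0, -98.0], [83.0, -53.0], [4.0, -54.0]]
[[-66.0, -10.0], [-17.0, -11.0], [-16.0, 64.0], [-64.0, 65.0]]
[[-189.0, 448.0], [-172.0, 380.0], [-92.0, 400.0], [-109.0, 468.0]]
```

Call:
apply_moves([
  [-0.012,0,0,0,0,0,1],
  [-0.012,0,0,0,0,0,1],
  [-0.012,0,0,0,0,0,1],
  [-0.012,0,0,0,0,0,1],
  [-0.012,0,0,0,0,0,1],
  [-0.012,0,0,0,0,0,1],
  [-0.012,0,0,0,0,0,1],
  [-0.01,0,0,0,0,0,1],
])

```text
time: 14.45
eef_pos: [0.4667, -0.1514, 0.0103]
eef_rot: [0.746, 0.666, 0.0, 0.0]
contact_force: [1.0, 1.4, -0.5]
width: 0.0001
grip_force: 0.1
```

Call:
apply_moves([
  [-0.008,0,0,0,0,0,1],
  [0,0,0,0,0,0,1],
  [0.02,0,0,0,0,0,1],
  [0.01,0,-0.04,0,0,0,1],
  [0.01,0,-0.05,0,0,0,1],
  [0.02,0,-0.045,0,0,0,1],
  [0.04,0,-0.03,0,0,0,1],
  [0.05,0,0,0,0,0,1],
])

```text
time: 15.25
eef_pos: [0.4859, -0.0088, 0.1789]
eef_rot: [0.747, 0.665, 0.003, 0.003]
contact_force: [0.6, -0.0, -0.7]
width: -0.0002
grip_force: 0.0
```

Call:
apply_moves([
  [0.05,0,0,0,0,0,1],
  [0.05,0,0,0,0,0,1],
  [0.05,0,0,0,0,0,1],
  [0.05,0,0,0,0,0,1],
  [0,0,0,0,0,0,1],
])

```text
time: 15.75
eef_pos: [0.5063, 0.195, 0.1747]
eef_rot: [0.744, 0.668, 0.001, -0.0]
contact_force: [0.4, -0.9, 0.2]
width: -0.0003
grip_force: 0.0
```

```bash
python3 -c "
from h import *
st()
for n in('side','top'):
    p,d=snap(n,n+'10'); print(n)
    for b in blocks(p,n): print(sc(cv2.boxPoints(b)).round().tolist())
cv2.imwrite('pics/c10.png',cv2.resize(cv2.imread('pics/top10.png')[120:300,190:510],None,fx=2.5,fy=2.5))"
```

```text
t 15.8 tcp sc [[-42.4 328.3]] z 174.7 yaw -6.2 [ 0.744  0.668  0.001 -0.   ] F [ 0.4 -0.9  0.2] w -0.000
side
c 587 288 size 93 49 box [[560, 244], [609, 240], [615, 333], [566, 336]]
c 542 -216 size 44 80 box [[500, -233], [579, -242], [584, -198], [505, -189]]
c 462 -208 size 74 46 box [[436, -244], [482, -247], [487, -172], [441, -169]]
c 419 301 size 82 70 box [[374, 331], [383, 261], [464, 271], [456, 341]]
[[5.0, 383.0], [55.0, 385.0], [50.0, 478.0], [1.0, 476.0]]
[[-0.0, -98.0], [79.0, -98.0], [80.0, -54.0], [-0.0, -53.0]]
[[-62.0, -115.0], [-16.0, -113.0], [-20.0, -39.0], [-66.0, -41.0]]
[[-189.0, 448.0], [-172.0, 380.0], [-93.0, 400.0], [-109.0, 467.0]]
top
c 459 -208 size 76 44 box [[432, -243], [476, -248], [485, -173], [441, -167]]
c 539 -216 size 47 75 box [[499, -234], [574, -243], [579, -197], [505, -188]]
[[-67.0, -115.0], [-22.0, -116.0], [-21.0, -39.0], [-66.0, -39.0]]
[[-0.0, -99.0], [74.0, -99.0], [75.0, -53.0], [-0.0, -53.0]]
```

View pics/c10.png

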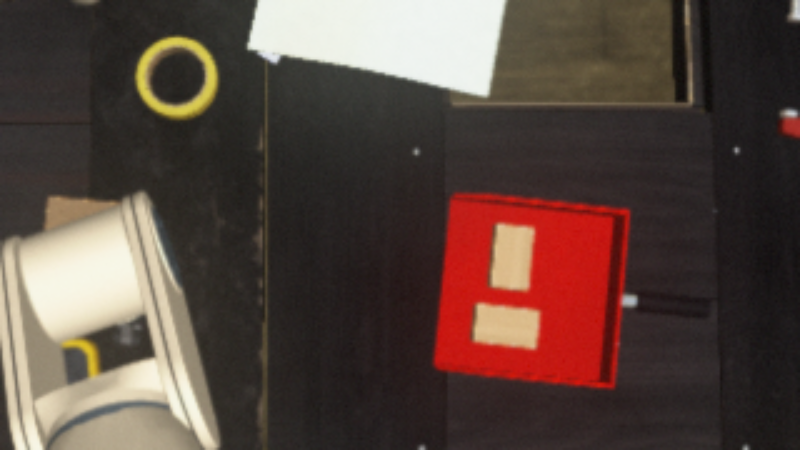

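The top crop shows both blocks flat inside the scoop at (512,257) and (507,326), about 39 mm or more behind the mouth's edge. The side view puts the sanding block and tape measure where they started. The gripper is clear of everything.

```bash
python3 -c "
from bench import robot
print(robot.close_job())"
```

```text
the job is handed in; nothing more can be done
None
```

Both pale wood blocks are flat and fully inside the scoop, at least about 39 mm behind the mouth's front edge; I never touched the other three items, and I handed the job in at about 16 s.

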